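# Try the lid of the bench case, free its catch if it holds, and hold the lid open

### The job

Get the small wooden case on the bench open. First press its lid firmly down to be sure it sits fully home; then, before touching the red thumb slide, take the steel lid handle and tug up to learn whether the hidden catch is holding. If it is caught, let go and push the red slide all the way over to release it; then raise the lid about halfway, to roughly 50 degrees, and finish still holding it there by the handle, leaving the other things on the bench alone.

Things in the scene. Friction and masses are not known exactly. Their poses are not given: they have to be found in the camera images.
- case: light wooden case with brass corner straps, fixed to the bench; 130 (x) x 180 (y) x 70 mm, with a darker wooden rail along its front, 34 mm deep (x from -99 to -65 mm), top at z = 60 mm. Origin: centre of the underside of the 130 mm box; its -x side (the rail) is the front and faces the robot, turned by -0.7 to 0.1 rad about z. With the lid fully home the lid top is at z = 80 mm
- hinge (a point): middle of the lid's hinge axis, which runs along the case's y at the back edge: case frame (66, 0, 72) mm. Turns with the case, not with the lid
- lid: the lid's wooden panel, 136 x 186 x 8 mm, with its steel handle. Origin on the hinge axis, frame parallel to the case's when shut (the panel runs from x = -134 to 2 mm, z = 0 to 8 mm) and turning with the lid
- grip (a point): middle of the lid's handle: a round steel bar 10 mm thick and 70 mm long, parallel to the hinge, its centreline 36 mm above the lid's top and 105 mm in front of the hinge axis (lid frame (-105, 0, 44) mm), with a post at each end. Pinch it from above, fingers in front and behind; the bar can turn between the pads as the lid swings up. It stands 43 mm behind the row of the thumb slide
- lid_angle (a joint): opening angle of the lid, rad: 0 fully home, growing as the front edge rises (to 1.7). Two soft rubber buffers hold it at about 0.026; about 3 N on the handle presses it home. If the catch holds, the lid stops at about 0.05; if not, it rises freely. Lid 0.22 kg, falls shut when let go
- slide (a joint): travel of the red thumb slide, m: 0 where it is found, 0.026 at its end stop, which releases the catch; it moves along the case's -y (to the right seen from the front), takes about 4 N and stays where it is left. It looks the same whether the catch holds or not
- knob_top (a point): centre of the top of the red thumb slide's knob, 14 (x) x 12 (y) x 30 mm, standing on the front rail; its top is 91 mm above the bench. Moves with the slide
- glass_jar: small jar with white lid, 42 x 42 x 52 mm, bystander, origin at centre of its underside
- eraser: red and white eraser, 22 x 50 x 13 mm, bystander, origin at centre of its underside
- tape_roll: roll of tan tape, 81 x 81 x 19 mm, bystander, origin at centre of its underside
- tray_purple: purple parts tray, 86 x 178 x 40 mm, bystander, origin at centre of its underside

How it is judged:
On the way, in this order (a step that is already met when the one before it is completed fails the run):
1. the lid is pressed fully home by the gripper (value of joint lid_angle below 0.01 rad and contact force between the fingers and lid above 2 N), for 0.15 s.
2. the lid is tugged upward with the gripper while the thumb slide is still where it was found (value of joint lid_angle above 0.036 rad and value of joint slide below 0.006 m and contact force between the fingers and lid above 0.5 N), for 0.1 s.
At the end, for the whole second after the job is handed in: the lid stands still, 0.65 to 1.15 rad open (about 37 to 66 degrees), held there by the gripper's fingers (over 0.5 N on the lid or its handle); released, it would fall shut (value of joint lid_angle between 0.65 and 1.15 rad and velocity of joint lid_angle between -0.1 and 0.1 rad/s and contact force between the fingers and lid above 0.5 N); the arm keeps its last pose, push and grip.
It fails at once if a bystander is moved by more than 15 mm (distance of any of glass_jar, eraser, tape_roll, tray_purple from where it was at the start of the episode above 0.015 m).
It also fails if it takes over 61 s, if anything falls off the work surface, if the arm or the gripper's body presses on something with over 40 N, if the wrist force passes 120 N, or if a joint passes its speed limit or range.

### The arm

A 6-joint arm with a two-finger parallel gripper is mounted at the origin on a cart in front of the work surface, level with it; the furniture and walls round the work are solid. World frame = base frame: x ahead of the robot, y to its left, z up, the work surface at z = 0. Lengths are in m, angles in rad, forces in N, time in s.
With the tool pointing down it reaches from about 0.375 to 0.975 m from the base axis. Payload 3.8 kg.
Tool frame: the origin (TCP) lies midway between the tips of the shut fingers; the grasp point (between the pads) lies 19 mm behind it; z points along the fingers, y is the line along which they close (so a half turn about z gives the same grasp; the last joint's range is limited). The gripper opens to 85 mm and grips with 20 to 120 N. Pads are 22 mm wide; open, the fingers measure 114 mm over their backs; the gripper's body (76 mm by 85 mm) begins 54 mm behind the grasp point. The pads swing forward as they close: fully open they stand 13 mm farther back than shut.
Start: joints at [1.219, 0.264, 1.604, -0, 1.274, -0.037], TCP at [0.209, 0.642, 0.197] pointing down, gripper open.
Joint ranges: [-2.63, 2.63], [-0.94, 2.18], [0.31, 2.57], [-1.31, 4.45], [0, 2.66], [-2.55, 2.55]. Speed limits (rad/s): [2.57, 2.57, 3.14, 3.14, 3.14, 3.14].

### API

Orientations are given as a rotation vector (axis times angle).
In Python, from workcell import bot, cams gives the robot as it stands.
- The arm moves only by the tool play_rows, never from a script. Its argument "rows" is a list of rows, each a list of 2 entries, a list of its own where there are three numbers: the shift along the tool's x, y, z scaled (see below), then the turn, a rotation vector about the tool's x, y, z scaled (see below). A call has 1 to 20 rows; each row is the pose to reach, as a shift and turn from the pose commanded when the call began, along the tool's axes at that moment; what a row does not reach only later rows make up. The controller multiplies each number of a shift by 250 mm and each number of a turn by 45 degrees. A row lasts 1/12 s, in which the tool goes at most 41.7 mm and 7.16 degrees, less where a joint would pass 70% of its speed; a pose out of reach is approached as far as the arm can. A call with a number of a shift or a turn outside -1 to 1 is refused whole. A call with a gripper value outside its range is refused whole. "claw" is the opening, from -1 (shut) to 1 (fully open), set as the call begins (left out, the last holds). The fingers move at their own pace and stop on an object; "newtons" is the grip in N (left out, the last holds). Time passes only in rows, so rows that repeat a pose let the fingers close. It gives the time, the measured TCP pose, the force, the opening and the grip force at its end, in the units of the state.
- bot.read_state(): the state, without advancing time (a new reading comes with each control period).
- cams.read_camera(name): name is "side" or "top" or "wrist"; returns a dict with "image" (384x512x3 uint8, red, green, blue), "K" (3x3 intrinsics, pixels), "T" (4x4, takes a point from camera to world coordinates); the wrist camera has in their place "mount" (4x4, takes a point from camera to tool coordinates, whose origin is the TCP and whose axes are the flange's). Camera axes: x right, y down, z forward; pixel columns grow to the right and rows downward; lengths in m; the calibration is good to about 2 mm. The wrist camera is an equidistant fisheye: a pixel r from the principal point sees the ray r / f radians off the axis. A picture is of the moment at which its call begins: read the wrist's pose just before it. There is no depth.
- bot.finish_job(): hands the job in; it is judged then, once.
The state is a dict: "time": time; "q": joint angles; "joint_vel": joint speeds; "joint_torque": joint torques, N m; "tool_pos": TCP position; "tcp_rot": TCP orientation; "wrist_force": force on the tool from outside, world axes, zero at the start; "torque": the same for the moment, N m; "width": opening from 0.0 (shut) to 1.0 (fully open); "grip_force": force on a finger pad.
Only numpy, scipy, OpenCV 4.12 (cv2) and the standard library are available. Lean on these libraries where they do the work, as an engineer would, in place of code of your own. Each camera call takes 0.05 s, during which the arm holds its last target. There are 200 camera calls.

## Working session

There is one attempt and no reset: what is moved stays moved. The work goes in short steps, Python scripts to look and compute and a tool call to move; the robot and the scene stay as the last step left them, time stands still between calls to the robot, and variables do not carry over. Pictures are saved under pics/ and viewed, at most 10 in all, crops included, and the job is handed in when it is done.

Besides the shell and the picture viewer there is one more tool, called after "Emit:" as name([rows], argument=value, ...), one row to a line, values as JSON. play_rows: Moves the arm, as the interface text tells. Its arguments: {"type":"object","properties":{"rows":{"type":"array","items":{"type":"array"}},"claw":{"type":"number"},"newtons":{"type":"number"}},"required":["rows"]}

```bash
mkdir -p pics
python3 - <<'E'
from workcell import bot, cams
import cv2, numpy as np
for n in("top","side"):
    c=cams.read_camera(n); cv2.imwrite(f"pics/{n}0.png",cv2.resize(c["image"][:,:,::-1],(800,600),interpolation=cv2.INTER_CUBIC)); print(n,c["K"].tolist(),np.round(c["T"],4).tolist())
s=bot.read_state(); print({k:np.round(v,3).tolist() for k,v in s.items()})
E
```

```text
top [[409.08116917998046, 0.0, 249.9652928049762], [0.0, 409.08116917998046, 190.21008994072366], [0.0, 0.0, 1.0]] [[-0.0287, -0.9796, 0.199, 0.3019], [-0.9996, 0.0283, -0.0044, 0.0035], [-0.0013, -0.1991, -0.98, 1.1391], [0.0, 0.0, 0.0, 1.0]]
side [[407.84141314263945, 0.0, 261.1392102973342], [0.0, 407.84141314263945, 195.17441975309532], [0.0, 0.0, 1.0]] [[-0.9971, -0.029, 0.0703, 0.4306], [-0.0761, 0.38, -0.9218, 0.8881], [-0.0, -0.9245, -0.3811, 0.4441], [0.0, 0.0, 0.0, 1.0]]
{'time': 0.1, 'q': [1.219, 0.265, 1.605, -0.0, 1.274, -0.037], 'joint_vel': [-0.002, -0.001, -0.003, -0.002, -0.002, -0.0], 'joint_torque': [0.0, -51.671, -36.859, 0.0, 0.006, 0.0], 'tool_pos': [0.209, 0.641, 0.196], 'tcp_rot': [-0.492, -3.102, 0.003], 'wrist_force': [0.787, 0.544, 0.234], 'torque': [-0.019, -0.006, -0.011], 'grip_force': 0.0, 'width': 0.998}
```

View pics/top0.png

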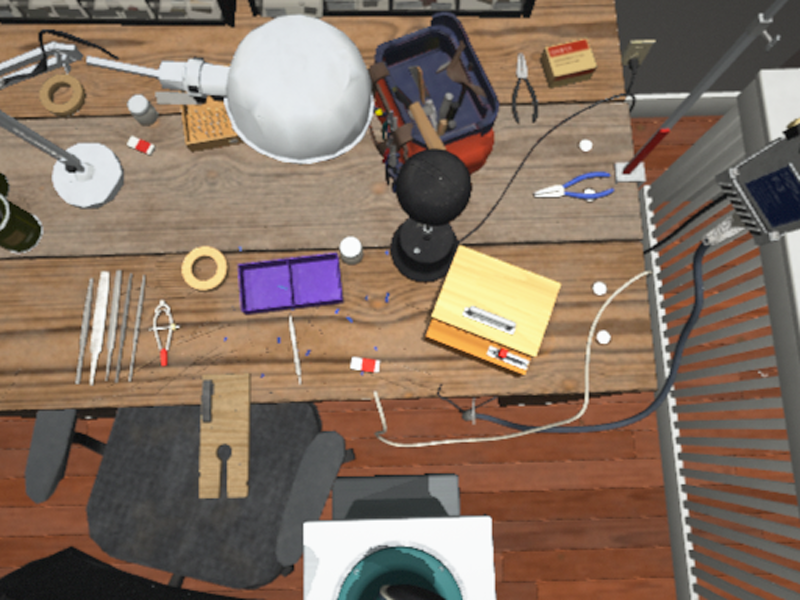

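View pics/side0.png

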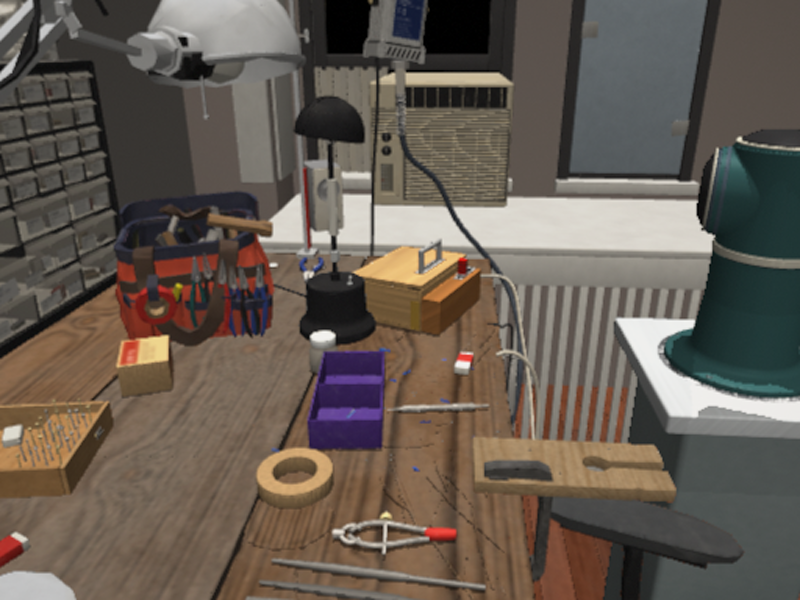

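The top view (800x600) shows the case at about (493,310), its handle at (490,319) and the red slide at (508,356). The eraser is at (365,365), the purple tray at (290,283), the jar at (350,249), and a lamp stands behind-left of the case at (425,250). The side view shows the handle at (430,257) and the red knob at (463,266). I'll zoom in on both.

Run:
```python
import cv2,numpy as np
from workcell import cams
# native crops x6 side by side
t=cams.read_camera("top")["image"][150:245,262:367,::-1]; s=cams.read_camera("side")["image"][145:220,220:320,::-1]
cv2.imwrite("pics/tc.png",cv2.resize(t,None,fx=6,fy=6,interpolation=cv2.INTER_CUBIC)); cv2.imwrite("pics/sc.png",cv2.resize(s,None,fx=7,fy=7,interpolation=cv2.INTER_CUBIC))
```

```text
(no output)
```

View pics/tc.png

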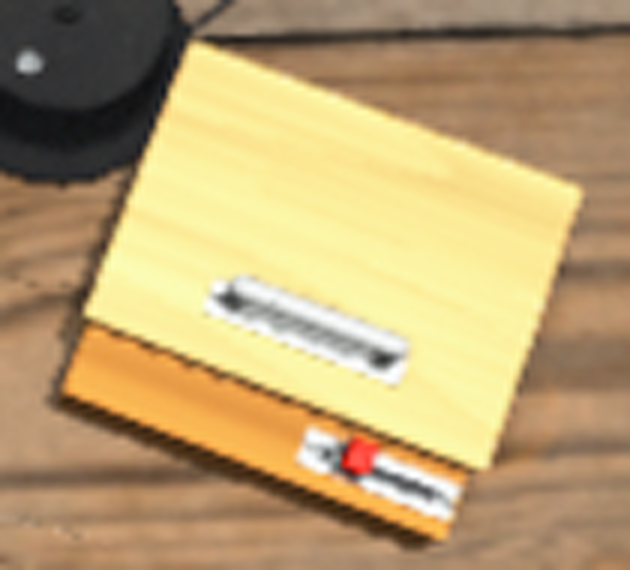

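View pics/sc.png

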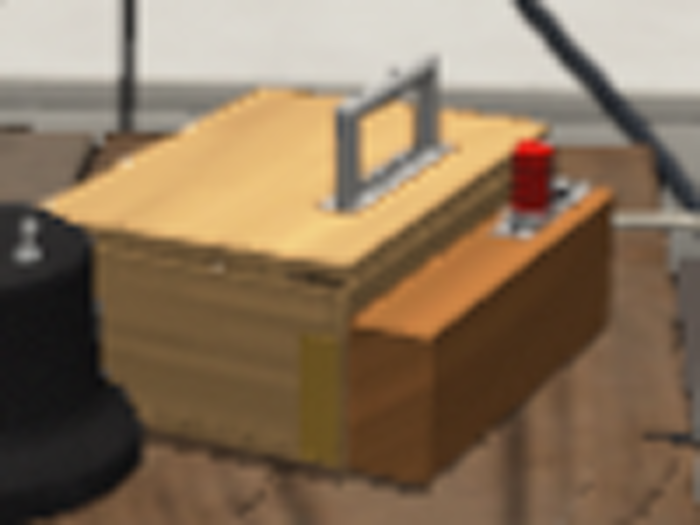

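The top crop shows lid corners at (193,40), (582,187), (84,317) and (490,468), the handle bar centred near (320,314), and the knob top at about (362,450). The side crop has the bar centre at about (389,86), the knob top at (534,149), and the lid's near corners at (345,266) and (42,205). Next I'll triangulate the points and fit the case pose.

```bash
cat > h.py <<'E'
import numpy as np, cv2
from scipy.optimize import least_squares
from scipy.spatial.transform import Rotation as R
from workcell import bot, cams
def P(c): return c["K"]@np.linalg.inv(c["T"])[:3]
def proj(P_,X): u=P_@np.append(X,1); return u[:2]/u[2]
def case2w(p,X): return np.r_[p[:2],0]+R.from_euler('z',p[2]).apply(np.array(X))
E
python3 - <<'E'
from h import *
Pt,Ps=P(cams.read_camera("top")),P(cams.read_camera("side"))
T=lambda u,v:np.array([(u+.5)/6-.5+262,(v+.5)/6-.5+150]); S=lambda u,v:np.array([(u+.5)/7-.5+220,(v+.5)/7-.5+145])
a=.026
def lid(x,y,z): return [66+x*np.cos(a)+z*np.sin(a)*1.0, y, 72-x*np.sin(a)+z*np.cos(a)]
pts={'bl':(lid(2,93,8),T(193,40),S(42,205)),'br':(lid(2,-93,8),T(582,187),S(265,88)),'fl':(lid(-134,93,8),T(84,317),S(345,266)),'fr':(lid(-134,-93,8),T(490,468),S(550,122)),
'rl':([-99,90,60],T(62,395),S(433,337)),'rr':([-99,-90,60],T(445,542),S(612,190)),'bar':(lid(-105,0,44),T(320,314),S(389,86)),'knob':None}
for n,v in pts.items():
    t,s=(T(362,450),S(534,149)) if n=='knob' else v[1:]
    X=cv2.triangulatePoints(Pt,Ps,t,s).ravel(); print(n,np.round(X[:3]/X[3],4))
def res(p): 
    r=[]
    for n,v in pts.items():
        if n=='knob': continue
        X=case2w(p,np.array(v[0])/1e3); r+=[proj(Pt,X)-v[1],proj(Ps,X)-v[2]]
    return np.concatenate(r)
f=least_squares(res,[.5,-.2,-.3],loss='soft_l1'); print(f.x,np.round(f.fun.reshape(-1,4),1))
Xk=cv2.triangulatePoints(Pt,Ps,T(362,450),S(534,149)).ravel(); Xk=Xk[:3]/Xk[3]
print('knob in case',R.from_euler('z',-f.x[2]).apply(Xk-np.r_[f.x[:2],0]))
g=case2w(f.x,np.array(lid(-105,0,44))/1e3); print('grip',g)
E
```

```text
bl [ 0.6035 -0.121   0.0853]
br [ 0.5329 -0.2898  0.0811]
fl [ 0.483  -0.0674  0.0836]
fr [ 0.4102 -0.2391  0.0848]
rl [ 0.4514 -0.0577  0.0612]
rr [ 0.3826 -0.2227  0.0614]
bar [ 0.4734 -0.1641  0.1216]
knob [ 0.418  -0.1833  0.0914]
[ 0.50801259 -0.17984928 -0.40260855] [[-0.2 -0.2 -1.9  1.7]
 [ 0.7 -0.  -0.8  0.1]
 [ 0.1 -0.1  0.8  0.1]
 [-0.2  0.6  0.2  0.4]
 [ 0.2 -0.4 -0.1  0.4]
 [ 0.4 -0.1  0.7  0.4]
 [ 0.2  0.4 -0.   0.9]]
knob in case [-0.08148923 -0.03849594  0.09142875]
grip [ 0.47321601 -0.16503041  0.11871482]
```

```bash
cat >> h.py <<'E'
case=np.array([.508,-.1798,-.4026])
def plan(pos,frame='w',yaw=case[2],chain=None):
    """shift/turn numbers to bring TCP to pos (frame 'c': case frame), tool z down, tool y along yaw"""
    if frame=='c': pos=case2w(case,pos)
    s=bot.read_state(); R0=R.from_rotvec(s['tcp_rot'])
    y=np.array([np.cos(yaw),np.sin(yaw),0]); z=np.array([0,0,-1]); Rt=R.from_matrix(np.c_[np.cross(y,z),y,z])
    d=R0.inv().apply(np.array(pos)-s['tool_pos'])/.25; w=(R0.inv()*Rt).as_rotvec()/np.deg2rad(45)
    print('to',np.round(pos,3),'shift',np.round(d,3),'turn',np.round(w,3))
def st():
    s=bot.read_state(); p=s['tool_pos']
    print('t',round(s['time'],2),'pos',np.round(p,4),'case',np.round(R.from_euler('z',-case[2]).apply(np.array(p)-[*case[:2],0]),4),'F',np.round(s['wrist_force'],1),'w',np.round(s['width'],3),'g',np.round(s['grip_force'],1),'q',np.round(s['q'],2))
E
python3 - <<'E'
from h import *
Pt,Ps=P(cams.read_camera("top")),P(cams.read_camera("side"))
k=1.5625
X=cv2.triangulatePoints(Pt,Ps,np.array([432,187])/k,np.array([330,118])/k).ravel();print('lamp head',X[:3]/X[3])
X=cv2.triangulatePoints(Pt,Ps,np.array([427,240])/k,np.array([336,287])/k).ravel();print('lamp base',X[:3]/X[3])
st(); plan([.38,.42,.22],yaw=1.255-.70);plan([.38,.42,.22])
E
```

```text
lamp head [ 0.61362996 -0.05864116  0.34164756]
lamp base [ 0.61876069 -0.06700152  0.07651536]
t 0.4 pos [0.209  0.6417 0.1972] case [-0.597   0.6387  0.1972] F [ 0.4 -0.2 -1.2] w 0.998 g 0.0 q [ 1.22  0.26  1.6  -0.    1.27 -0.04]
to [0.38 0.42 0.22] shift [-0.925 -0.632 -0.091] turn [-0.     0.     0.893]
to [0.38 0.42 0.22] shift [-0.925 -0.632 -0.091] turn [-0.     0.     2.112]
```

Emit:
play_rows([
  [[-0.925,-0.63,-0.09],[0,0,0.89]],
  [[-0.925,-0.63,-0.09],[0,0,0.89]],
  [[-0.925,-0.63,-0.09],[0,0,0.89]],
  [[-0.925,-0.63,-0.09],[0,0,0.89]],
  [[-0.925,-0.63,-0.09],[0,0,0.89]],
  [[-0.925,-0.63,-0.09],[0,0,0.89]],
  [[-0.925,-0.63,-0.09],[0,0,0.89]],
  [[-0.925,-0.63,-0.09],[0,0,0.89]],
  [[-0.925,-0.63,-0.09],[0,0,0.89]],
  [[-0.925,-0.63,-0.09],[0,0,0.89]],
], claw=1)

```text
time: 1.23
tool_pos: [0.38, 0.4207, 0.22]
tcp_rot: [-1.526, -2.746, -0.001]
wrist_force: [-0.3, 0.9, -0.7]
width: 1.0
grip_force: 0.0
```

```bash
python3 -c "
from h import *
st(); plan([.45,.2,.22],yaw=-.1); plan([.45,.2,.22])"
```

```text
t 1.23 pos [0.38   0.4207 0.22  ] case [-0.3531  0.5024  0.22  ] F [-0.3  0.9 -0.7] w 1.0 g 0.0 q [0.79 0.05 1.81 0.   1.28 0.24]
to [0.45 0.2  0.22] shift [-0.898 -0.228 -0.001] turn [-0.    -0.001  0.836]
to [0.45 0.2  0.22] shift [-0.898 -0.228 -0.001] turn [-0.000e+00 -1.000e-03  1.221e+00]
```

Emit:
play_rows([
  [[-0.9,-0.23,0],[0,0,0.84]],
  [[-0.9,-0.23,0],[0,0,0.84]],
  [[-0.9,-0.23,0],[0,0,0.84]],
  [[-0.9,-0.23,0],[0,0,0.84]],
  [[-0.9,-0.23,0],[0,0,0.84]],
  [[-0.9,-0.23,0],[0,0,0.84]],
  [[-0.9,-0.23,0],[0,0,0.84]],
  [[-0.9,-0.23,0],[0,0,0.84]],
  [[-0.9,-0.23,0],[0,0,0.84]],
])

```text
time: 1.98
tool_pos: [0.4499, 0.2005, 0.2198]
tcp_rot: [-2.33, -2.106, -0.0]
wrist_force: [0.1, 0.8, 0.0]
width: 1.002
grip_force: 0.0
```

```bash
python3 -c "
from h import *
st(); plan([.45,-.03,.22])"
```

```text
t 1.98 pos [0.4499 0.2005 0.2198] case [-0.2025  0.3271  0.2198] F [0.1 0.8 0. ] w 1.002 g 0.0 q [ 0.37 -0.1   1.95  0.    1.29  0.47]
to [ 0.45 -0.03  0.22] shift [-0.917  0.093 -0.002] turn [-0.001 -0.001  0.384]
```

Emit:
play_rows([
  [[-0.92,0.09,0],[0,0,0.384]],
  [[-0.92,0.09,0],[0,0,0.384]],
  [[-0.92,0.09,0],[0,0,0.384]],
  [[-0.92,0.09,0],[0,0,0.384]],
  [[-0.92,0.09,0],[0,0,0.384]],
  [[-0.92,0.09,0],[0,0,0.384]],
  [[-0.92,0.09,0],[0,0,0.384]],
  [[-0.92,0.09,0],[0,0,0.384]],
])

```text
time: 2.65
tool_pos: [0.4493, -0.0313, 0.2198]
tcp_rot: [-2.622, -1.73, -0.001]
wrist_force: [-0.3, 0.6, 0.1]
width: 1.001
grip_force: 0.0
```

```bash
python3 -c "
from h import *
st(); plan([-.038,0,.2],'c')"
```

```text
t 2.65 pos [ 0.4493 -0.0313  0.2198] case [-0.1122  0.1136  0.2198] F [-0.3  0.6  0.1] w 1.001 g 0.0 q [-0.13 -0.19  2.03  0.    1.3   0.28]
to [ 0.473 -0.165  0.2  ] shift [-0.454  0.298  0.079] turn [-0.001 -0.001 -0.002]
```

Emit:
play_rows([
  [[-0.454,0.298,0.08],[0,0,0]],
  [[-0.454,0.298,0.08],[0,0,0]],
  [[-0.454,0.298,0.08],[0,0,0]],
  [[-0.454,0.298,0.08],[0,0,0]],
  [[-0.454,0.298,0.08],[0,0,0]],
  [[-0.454,0.298,0.08],[0,0,0]],
])

```text
time: 3.15
tool_pos: [0.4733, -0.1639, 0.1994]
tcp_rot: [-2.62, -1.73, -0.0]
wrist_force: [-0.6, 0.5, 0.1]
width: 0.999
grip_force: 0.0
```

Run:
```python
from h import *
st(); plan([-.038,0,.1],'c')
s=bot.read_state(); c=cams.read_camera("wrist"); im=c["image"][:,:,::-1].copy()
K=np.array(c["K"]); M=np.linalg.inv(c["mount"]); R0=R.from_rotvec(s['tcp_rot'])
def pw(X):
    q=M@np.append(R0.inv().apply(X-np.array(s['tool_pos'])),1); th=np.arctan2(np.hypot(q[0],q[1]),q[2]); n=q[:2]/np.hypot(*q[:2]); return K[:2,2]+K[0,0]*th*n
a=.026
im=cv2.resize(im,(800,600))
for Xc in [(-.0387-.001,.035,.1188),(-.0397,-.035,.1188),(-.0397,0,.1188),(-.0815,-.0385,.0914),(-.068,.093,.0835),(-.068,-.093,.0835)]:
    u=(pw(case2w(case,Xc))+.5)*1.5625-.5; cv2.circle(im,tuple(int(v) for v in u),3,(255,0,255),1); print(Xc,np.round(u))
cv2.imwrite("pics/w1.png",im)
```

```text
t 3.15 pos [ 0.4733 -0.1639  0.1994] case [-0.0381  0.001   0.1994] F [-0.6  0.5  0.1] w 0.999 g 0.0 q [-0.38 -0.07  1.96  0.    1.25  0.02]
to [ 0.473 -0.165  0.1  ] shift [-0.005  0.001  0.398] turn [-0.002 -0.002 -0.001]
(-0.0397, 0.035, 0.1188) [402. 239.]
(-0.0397, -0.035, 0.1188) [403. 354.]
(-0.0397, 0, 0.1188) [402. 299.]
(-0.0815, -0.0385, 0.0914) [340. 342.]
(-0.068, 0.093, 0.0835) [357. 138.]
(-0.068, -0.093, 0.0835) [364. 407.]
```

View pics/w1.png

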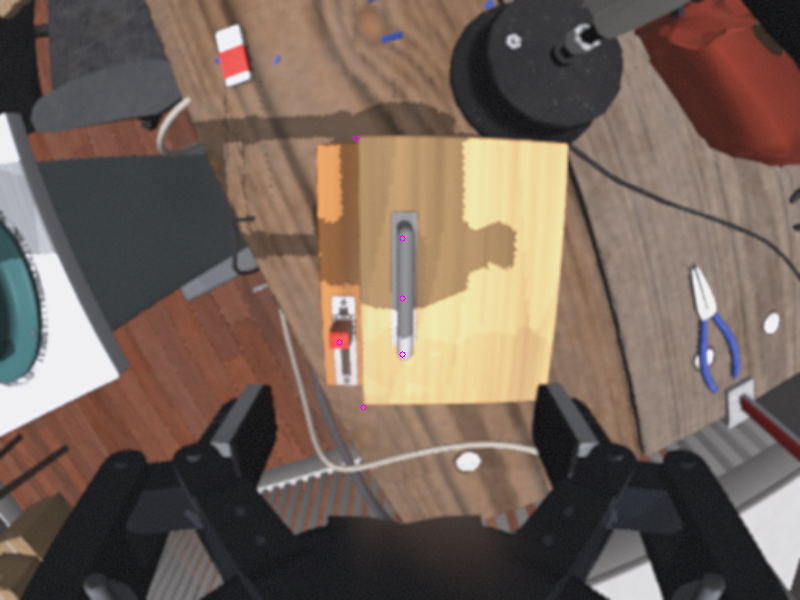

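The overlay matches the image: knob, lid corners and handle are all within 1–2 mm. Next I'll descend and take the handle.

Emit:
play_rows([
  [[-0.005,0,0.12],[0,0,0]],
  [[-0.005,0,0.24],[0,0,0]],
  [[-0.005,0,0.34],[0,0,0]],
  [[-0.005,0,0.4],[0,0,0]],
  [[-0.005,0,0.41],[0,0,0]],
  [[-0.005,0,0.41],[0,0,0]],
])

```text
time: 3.7
tool_pos: [0.4716, -0.1646, 0.0966]
tcp_rot: [-2.618, -1.732, 0.002]
wrist_force: [-0.5, 0.8, -0.2]
width: 1.002
grip_force: 0.0
```

Emit:
play_rows([
  [[0,0,0],[0,0,0]],
  [[0,0,0],[0,0,0]],
  [[0,0,0],[0,0,0]],
  [[0,0,0],[0,0,0]],
  [[0,0,0],[0,0,0]],
  [[0,0,0],[0,0,0]],
  [[0,0,0],[0,0,0]],
  [[0,0,0],[0,0,0]],
  [[0,0,0],[0,0,0]],
  [[0,0,0],[0,0,0]],
  [[0,0,0],[0,0,0]],
  [[0,0,0],[0,0,0]],
], claw=-1, newtons=30)

```text
time: 4.7
tool_pos: [0.4724, -0.1669, 0.0973]
tcp_rot: [-2.622, -1.73, 0.0]
wrist_force: [0.1, 0.2, 0.5]
width: -0.005
grip_force: 0.0
```

```bash
python3 -c "
from h import *
st()"
```

```text
t 4.7 pos [ 0.4724 -0.1669  0.0973] case [-0.0379 -0.0021  0.0973] F [0.1 0.2 0.5] w -0.005 g 0.0 q [-0.39  0.02  2.07 -0.    1.05  0.02]
```

Run:
```python
from h import *
w=cams.read_camera("wrist")["image"][:,:,::-1]; s=cams.read_camera("side")["image"][110:235,200:330,::-1]
w=cv2.resize(w,(420,315)); s=cv2.resize(s,(378,364),interpolation=cv2.INTER_CUBIC)
o=np.zeros((364,798,3),np.uint8); o[:315,:420]=w; o[:,420:]=s
cv2.imwrite("pics/m1.png",o)
```

```text
(no output)
```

View pics/m1.png

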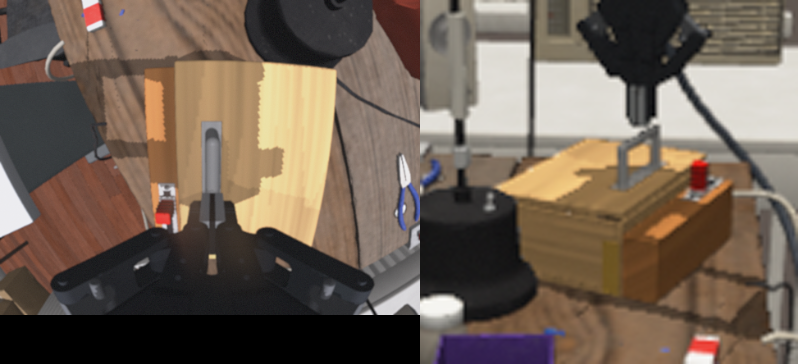

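The image shows the fingers shut with no bar between them. In the side view the tips appear at (640,125), above or behind the bar at (640,140). I'll project the reported TCP into that picture to check it.

Run:
```python
from h import *
s=bot.read_state(); Ps=P(cams.read_camera("side")); Pt=P(cams.read_camera("top"))
f=lambda X:((proj(Ps,X)-[200,110])*2.908+[420,0]).round()
print('tcp',s['tool_pos'],f(s['tool_pos']))
for y in(.035,0,-.035): print(y,f(case2w(case,[-.0397,y,.119])), f(case2w(case,[-.0397,y,.0835])))
print(R.from_rotvec(s['tcp_rot']).as_matrix().round(3))
c=cams.read_camera("wrist"); print(np.round(c["mount"],3).tolist(),np.round(c["K"],1).tolist())
i=cams.read_camera("top")["image"]; cv2.imwrite("pics/t2.png",cv2.resize(i[130:245,250:370,::-1],None,fx=5,fy=5,interpolation=cv2.INTER_CUBIC))
print('tcp top crop',(proj(Pt,s['tool_pos'])-[250,130])*5,'bar',(proj(Pt,case2w(case,[-.0397,0,.119]))-[250,130])*5)
```

```text
tcp [ 0.47235894 -0.16682306  0.09733984] [639. 160.]
0.035 [624. 149.] [623. 186.]
0 [640. 139.] [640. 175.]
-0.035 [656. 129.] [656. 165.]
[[ 0.393  0.919 -0.   ]
 [ 0.919 -0.393  0.   ]
 [-0.    -0.    -1.   ]]
[[-0.0, -0.953, -0.303, 0.078], [1.0, 0.0, -0.0, -0.0], [0.0, -0.303, 0.953, -0.176], [0.0, 0.0, 0.0, 1.0]] [[297.3, 0.0, 258.4], [0.0, 297.3, 193.7], [0.0, 0.0, 1.0]]
tcp top crop [322.80921378 370.0225225 ] bar [324.39533042 364.78096294]
```

View pics/t2.png

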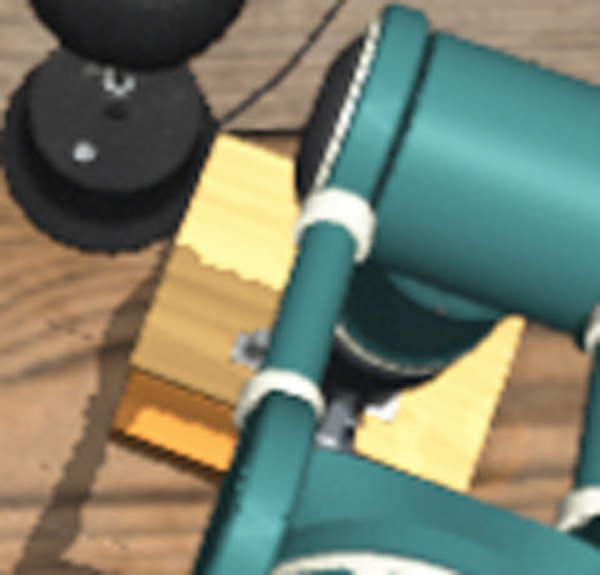

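The gripper body sits where the reported TCP says it should, but I can't tell where the fingertips end. I'll look closer at the wrist and side views.

Run:
```python
from h import *
w=cams.read_camera("wrist")["image"][130:310,195:325,::-1]; s=cams.read_camera("side")["image"][125:185,245:310,::-1]
w=cv2.resize(w,(400,554),interpolation=cv2.INTER_CUBIC); s=cv2.resize(s,(390,360),interpolation=cv2.INTER_CUBIC)
o=np.zeros((554,800,3),np.uint8); o[:,:400]=w; o[:360,405:795]=s
cv2.imwrite("pics/m2.png",o)
```

```text
(no output)
```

View pics/m2.png

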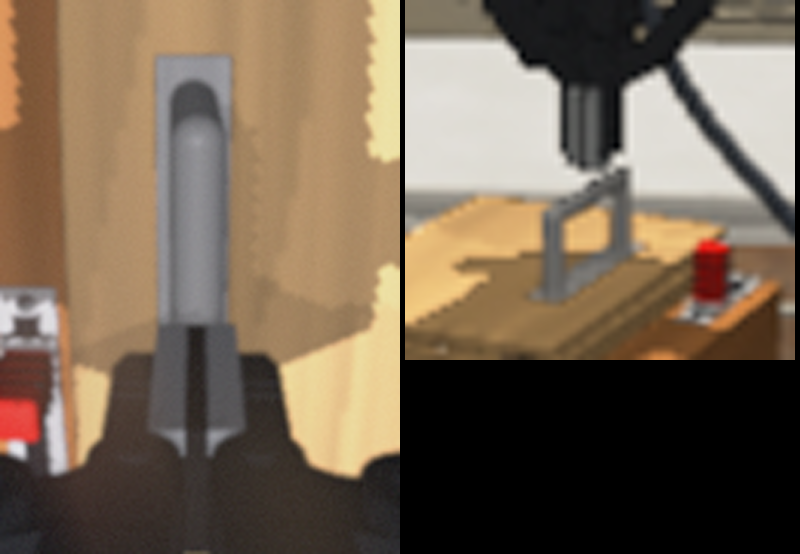

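Both views and the empty close agree on one thing. The real fingertips are about 30 mm behind (above) the reported TCP, while the wrist camera and flange pose fit the scene. The shut fingers are therefore just over the bar, so I'll press down gently on it. That meets the first step and also calibrates the tip offset.

Emit:
play_rows([
  [[0,0,0.004],[0,0,0]],
  [[0,0,0.008],[0,0,0]],
  [[0,0,0.012],[0,0,0]],
  [[0,0,0.016],[0,0,0]],
  [[0,0,0.016],[0,0,0]],
])

```text
time: 5.52
tool_pos: [0.4722, -0.1667, 0.093]
tcp_rot: [-2.622, -1.73, 0.0]
wrist_force: [-0.0, 0.3, 0.5]
width: -0.0
grip_force: 0.0
```

Emit:
play_rows([
  [[0,0,0.004],[0,0,0]],
  [[0,0,0.008],[0,0,0]],
  [[0,0,0.008],[0,0,0]],
])

```text
time: 5.77
tool_pos: [0.4722, -0.1668, 0.0911]
tcp_rot: [-2.622, -1.73, 0.0]
wrist_force: [0.2, -0.0, 0.2]
width: -0.002
grip_force: 0.0
```

Emit:
play_rows([
  [[0,0,0.004],[0,0,0]],
  [[0,0,0.008],[0,0,0]],
  [[0,0,0.008],[0,0,0]],
])

```text
time: 6.02
tool_pos: [0.4723, -0.1668, 0.0893]
tcp_rot: [-2.622, -1.73, 0.0]
wrist_force: [-0.1, 0.0, 2.1]
width: -0.001
grip_force: 0.6
```

Emit:
play_rows([
  [[0,0,0.004],[0,0,0]],
  [[0,0,0.008],[0,0,0]],
  [[0,0,0.008],[0,0,0]],
])

```text
time: 6.27
tool_pos: [0.4719, -0.1666, 0.0873]
tcp_rot: [-2.622, -1.73, 0.001]
wrist_force: [-2.1, 0.2, 3.3]
width: -0.003
grip_force: 1.8
```

Emit:
play_rows([
  [[0,0,0.004],[0,0,0]],
  [[0,0,0.006],[0,0,0]],
  [[0,0,0.006],[0,0,0]],
  [[0,0,0.006],[0,0,0]],
])

```text
time: 6.6
tool_pos: [0.4721, -0.1667, 0.0869]
tcp_rot: [-2.622, -1.73, 0.001]
wrist_force: [-5.2, 1.9, 10.2]
width: 0.003
grip_force: 4.7
```

Emit:
play_rows([
  [[0,0,0.004],[0,0,0]],
  [[0,0,0.004],[0,0,0]],
  [[0,0,0.004],[0,0,0]],
])

```text
time: 6.85
tool_pos: [0.4722, -0.1667, 0.0868]
tcp_rot: [-2.622, -1.73, 0.001]
wrist_force: [-8.0, 2.5, 14.4]
width: 0.003
grip_force: 7.3
```

The stop at 14 N means the lid is home, and the tips sit 34 mm behind the reported TCP. The grasp should therefore be at a reported z of about 0.066. Next I'll go up, open, and descend around the bar.

Emit:
play_rows([
  [[0,0,-0.06],[0,0,0]],
  [[0,0,-0.12],[0,0,0]],
  [[0,0,-0.12],[0,0,0]],
])

```text
time: 7.1
tool_pos: [0.475, -0.1679, 0.1178]
tcp_rot: [2.618, 1.727, 0.006]
wrist_force: [-0.0, 0.4, 0.2]
width: -0.002
grip_force: 0.0
```

Emit:
play_rows([
  [[0,0,0],[0,0,0]],
  [[0,0,0],[0,0,0]],
  [[0,0,0],[0,0,0]],
  [[0,0,0],[0,0,0]],
  [[0,0,0],[0,0,0]],
  [[0,0,0],[0,0,0]],
  [[0,0,0],[0,0,0]],
  [[0,0,0],[0,0,0]],
  [[0,0,0],[0,0,0]],
  [[0,0,0],[0,0,0]],
], claw=1)

```text
time: 7.93
tool_pos: [0.4724, -0.1669, 0.1149]
tcp_rot: [2.622, 1.73, 0.0]
wrist_force: [-0.6, 0.4, 0.5]
width: 0.999
grip_force: 0.0
```

```bash
python3 -c "
from h import *
st(); plan([-.038,0,.066],'c')"
```

```text
t 7.93 pos [ 0.4724 -0.1669  0.1149] case [-0.0378 -0.002   0.1149] F [-0.6  0.4  0.5] w 0.999 g 0.0 q [-0.39  0.    2.06  0.    1.08  0.02]
to [ 0.473 -0.165  0.066] shift [ 0.008 -0.001  0.196] turn [ 0.    -0.    -0.002]
```

Emit:
play_rows([
  [[0.008,0,0.05],[0,0,0]],
  [[0.008,0,0.1],[0,0,0]],
  [[0.008,0,0.15],[0,0,0]],
  [[0.008,0,0.19],[0,0,0]],
  [[0.008,0,0.196],[0,0,0]],
  [[0.008,0,0.196],[0,0,0]],
])

```text
time: 8.43
tool_pos: [0.4725, -0.1647, 0.0651]
tcp_rot: [-2.621, -1.729, 0.002]
wrist_force: [-0.3, -0.2, 0.5]
width: 1.001
grip_force: 0.0
```

Emit:
play_rows([
  [[0,0,0],[0,0,0]],
  [[0,0,0],[0,0,0]],
  [[0,0,0],[0,0,0]],
  [[0,0,0],[0,0,0]],
  [[0,0,0],[0,0,0]],
  [[0,0,0],[0,0,0]],
  [[0,0,0],[0,0,0]],
  [[0,0,0],[0,0,0]],
  [[0,0,0],[0,0,0]],
  [[0,0,0],[0,0,0]],
  [[0,0,0],[0,0,0]],
  [[0,0,0],[0,0,0]],
], claw=-1, newtons=30)

```text
time: 9.43
tool_pos: [0.4732, -0.165, 0.0659]
tcp_rot: [2.622, 1.73, -0.0]
wrist_force: [-1.0, 0.1, 1.3]
width: 0.104
grip_force: 29.2
```

```bash
python3 -c "
from h import *
st()"
```

```text
t 9.43 pos [ 0.4732 -0.165   0.0659] case [-0.0378 -0.      0.0659] F [-1.   0.1  1.3] w 0.104 g 29.2 q [-0.39  0.06  2.1  -0.    0.98  0.02]
```

The bar is held at width 0.104. Now I'll tug up.

Emit:
play_rows([
  [[0,0,-0.004],[0,0,0]],
  [[0,0,-0.008],[0,0,0]],
  [[0,0,-0.012],[0,0,0]],
  [[0,0,-0.016],[0,0,0]],
  [[0,0,-0.016],[0,0,0]],
  [[0,0,-0.016],[0,0,0]],
])

```text
time: 9.93
tool_pos: [0.475, -0.1658, 0.0701]
tcp_rot: [2.62, 1.728, 0.003]
wrist_force: [6.9, -2.4, -6.0]
width: 0.103
grip_force: 29.1
```

Emit:
play_rows([
  [[0,0,-0.004],[0,0,0]],
  [[0,0,-0.008],[0,0,0]],
  [[0,0,-0.008],[0,0,0]],
  [[0,0,-0.008],[0,0,0]],
])

```text
time: 10.27
tool_pos: [0.4761, -0.1662, 0.0722]
tcp_rot: [2.618, 1.727, 0.006]
wrist_force: [9.3, -3.8, -8.4]
width: 0.101
grip_force: 29.1
```

Emit:
play_rows([
  [[0,0.004,-0.004],[0,0,0]],
  [[0,0.008,-0.008],[0,0,0]],
  [[0,0.012,-0.012],[0,0,0]],
  [[0,0.016,-0.016],[0,0,0]],
  [[0,0.016,-0.016],[0,0,0]],
  [[0,0.016,-0.016],[0,0,0]],
])

```text
time: 10.77
tool_pos: [0.4775, -0.1669, 0.0757]
tcp_rot: [2.621, 1.729, 0.001]
wrist_force: [5.5, -2.9, -5.7]
width: 0.099
grip_force: 29.2
```

```bash
python3 -c "
from h import *
st()"
```

```text
t 10.77 pos [ 0.4775 -0.1669  0.0757] case [-0.0331 -0.      0.0757] F [ 5.5 -2.9 -5.7] w 0.099 g 29.2 q [-0.39  0.06  2.08 -0.    1.    0.02]
```

The tool rose 10 mm with only modest force, so either the lid is free or the bar slipped in the pads. I'll compare the lid's picture with the outlines predicted for both cases.

```bash
cat >> h.py <<'E'
def lid(a,x,y,z): return np.array([66+x*np.cos(a)+z*np.sin(a), y, 72-x*np.sin(a)+z*np.cos(a)])/1e3
E
python3 - <<'E'
from h import *
c=cams.read_camera("side"); Ps=P(c); now=c["image"][:,:,::-1]
old=cv2.resize(cv2.imread("pics/sc.png"),(100,75),interpolation=cv2.INTER_AREA)
def up(i): return cv2.resize(i,(400,300),interpolation=cv2.INTER_CUBIC)
n=now[145:220,220:320]; A=up(old);B=up(n);C=A.copy();D=B.copy()
def draw(im,a,col):
    p=[((proj(Ps,case2w(case,lid(a,*v)))-[220,145]+.5)*4).astype(int) for v in [(2,93,8),(-134,93,8),(-134,-93,8)]]
    cv2.polylines(im,[np.array(p)],False,col,1)
draw(C,.026,(255,0,255)); draw(D,.05,(255,0,0)); draw(D,.12,(0,0,255))
cv2.imwrite("pics/cmp.png",np.vstack([np.hstack([A,B]),np.hstack([C,D])]))
E
```

```text
(no output)
```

View pics/cmp.png

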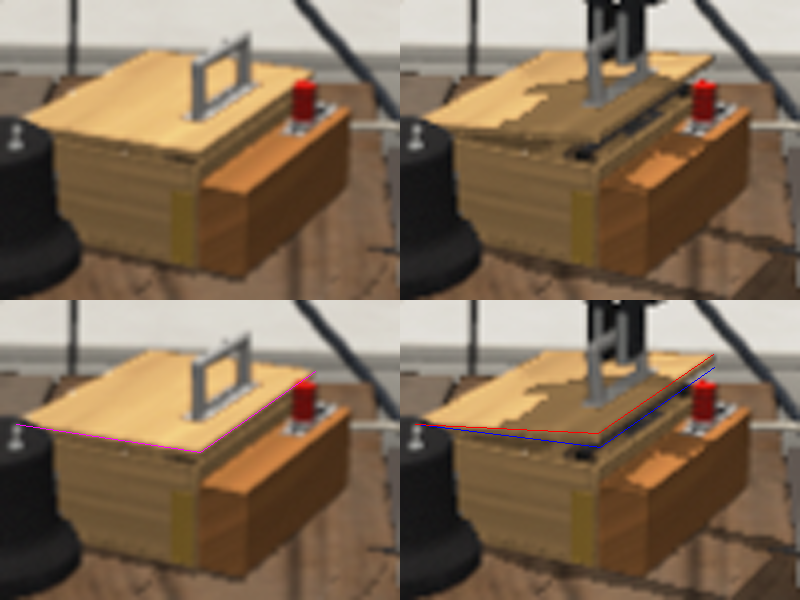

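The lid's edge follows the red outline (0.12 rad), not the blue one (0.05 rad). The catch isn't holding, so the slide can stay where it is and I'll raise the lid along its arc.

```bash
python3 -c "
from h import *
b=lid(.12,-105,0,44)
for a in np.linspace(.12,.89,25)[1:]:
    d=(lid(a,-105,0,44)-b)/.25; print(round(a,2),np.round([0,d[0],-d[2]],3).tolist())"
```

```text
0.15 [0.0, 0.007, -0.013]
0.18 [0.0, 0.015, -0.025]
0.22 [0.0, 0.023, -0.037]
0.25 [0.0, 0.032, -0.049]
0.28 [0.0, 0.041, -0.06]
0.31 [0.0, 0.05, -0.072]
0.34 [0.0, 0.06, -0.083]
0.38 [0.0, 0.07, -0.093]
0.41 [0.0, 0.08, -0.103]
0.44 [0.0, 0.091, -0.113]
0.47 [0.0, 0.102, -0.123]
0.5 [0.0, 0.113, -0.132]
0.54 [0.0, 0.125, -0.141]
0.57 [0.0, 0.137, -0.15]
0.6 [0.0, 0.149, -0.158]
0.63 [0.0, 0.162, -0.165]
0.67 [0.0, 0.174, -0.173]
0.7 [0.0, 0.187, -0.18]
0.73 [0.0, 0.2, -0.186]
0.76 [0.0, 0.213, -0.192]
0.79 [0.0, 0.227, -0.198]
0.83 [0.0, 0.241, -0.203]
0.86 [0.0, 0.254, -0.208]
0.89 [0.0, 0.268, -0.212]
```

Emit:
play_rows([
  [[0,0.007,-0.013],[0,0,0]],
  [[0,0.015,-0.025],[0,0,0]],
  [[0,0.023,-0.037],[0,0,0]],
  [[0,0.032,-0.049],[0,0,0]],
  [[0,0.041,-0.06],[0,0,0]],
  [[0,0.05,-0.072],[0,0,0]],
  [[0,0.06,-0.083],[0,0,0]],
  [[0,0.07,-0.093],[0,0,0]],
  [[0,0.08,-0.103],[0,0,0]],
  [[0,0.091,-0.113],[0,0,0]],
  [[0,0.091,-0.113],[0,0,0]],
])

```text
time: 11.73
tool_pos: [0.4976, -0.1755, 0.1048]
tcp_rot: [-2.622, -1.73, 0.001]
wrist_force: [-0.8, -0.0, -2.2]
width: 0.099
grip_force: 29.3
```

```bash
python3 -c "
from h import *
st(); print(lid(.44,-105,0,44))"
```

```text
t 11.73 pos [ 0.4976 -0.1755  0.1048] case [-1.120e-02 -1.000e-04  1.048e-01] F [-0.8 -0.  -2.2] w 0.099 g 29.3 q [-0.39  0.07  2.01 -0.    1.06  0.02]
[-0.01025759  0.          0.15653272]
```

Emit:
play_rows([
  [[0,0.011,-0.01],[0,0,0]],
  [[0,0.022,-0.019],[0,0,0]],
  [[0,0.034,-0.028],[0,0,0]],
  [[0,0.046,-0.037],[0,0,0]],
  [[0,0.058,-0.045],[0,0,0]],
  [[0,0.071,-0.052],[0,0,0]],
  [[0,0.083,-0.06],[0,0,0]],
  [[0,0.096,-0.067],[0,0,0]],
  [[0,0.109,-0.073],[0,0,0]],
  [[0,0.122,-0.079],[0,0,0]],
  [[0,0.136,-0.085],[0,0,0]],
  [[0,0.15,-0.09],[0,0,0]],
  [[0,0.163,-0.095],[0,0,0]],
  [[0,0.17,-0.097],[0,0,0]],
  [[0,0.17,-0.097],[0,0,0]],
  [[0,0.17,-0.097],[0,0,0]],
  [[0,0.17,-0.097],[0,0,0]],
])

```text
time: 13.15
tool_pos: [0.5378, -0.1929, 0.1302]
tcp_rot: [2.621, 1.729, 0.001]
wrist_force: [-3.7, -0.1, 6.2]
width: 0.1
grip_force: 30.4
```

Run:
```python
from h import *
st(); print(lid(.87,-105,0,44))
c=cams.read_camera("side"); Ps=P(c); im=cv2.resize(c["image"][80:230,180:330,::-1],(600,600),interpolation=cv2.INTER_CUBIC)
for a,col in((.87,(0,0,255)),):
    p=[((proj(Ps,case2w(case,lid(a,*v)))-[180,80]+.5)*4).astype(int) for v in [(2,93,8),(-134,93,8),(-134,-93,8)]]
    cv2.polylines(im,[np.array(p)],False,col,1)
cv2.imwrite("pics/end.png",im)
```

```text
t 13.15 pos [ 0.5378 -0.1929  0.1302] case [ 0.0325 -0.0003  0.1302] F [-3.7 -0.1  6.2] w 0.1 g 30.4 q [-0.39  0.12  1.9  -0.    1.12  0.02]
[0.03192369 0.         0.18062691]
```

View pics/end.png

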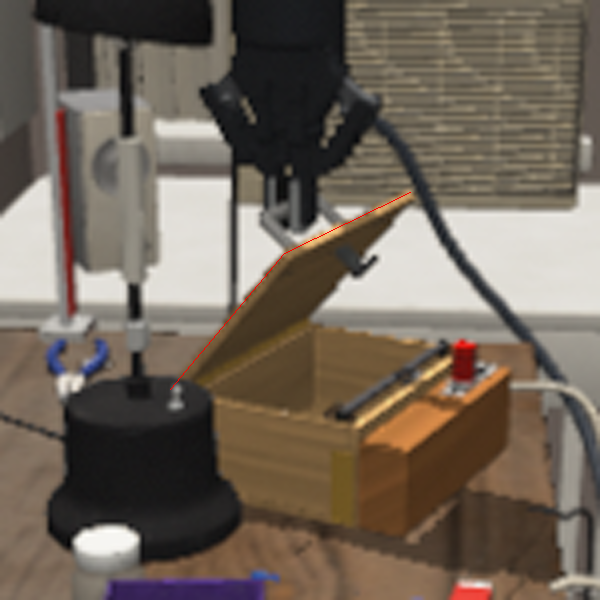

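The lid stands at about 50 degrees, matching the 0.87 rad outline. The fingers still hold the bar and the bystanders are untouched, so I'll hand in.

```bash
python3 -c "
from workcell import bot
print(bot.finish_job())"
```

```text
the job is handed in; nothing more can be done
None
```

The lid was pressed home and tugged; the catch was not holding, so I left the red slide untouched, raised the lid to about 0.87 rad (50°) and handed in with the gripper still holding it by the handle (the hand-in returned no verdict).

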